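# Stand the blued plug gauge in its holder cup

### The job

Put the blued steel plug gauge away before the deck's shaking tips it over: pick it up from the shelf, lower it thick end down to the bottom of the red holder cup before letting go (do not drop it in), and leave it standing there upright and at rest. Leave the chrome plug gauge and the chrome thread ring gauge where they are.

Things in the scene. Friction and masses are not known exactly. Their poses are not given: they have to be found in the camera images.
- blued_plug_center (a point): Centre (half-way up) of the dark blue plug gauge: loose, about 0.3 kg, 120 mm tall, starts upright on the shelf (z = 0) on its thick end. Threaded end 29 mm in diameter, from 60 to 15 mm below this point; above it a round handle 20 mm in diameter up to 60 mm above this point. Best grip: on the handle, 30 mm above this point. z runs from thick end to handle.
- holder_cup_mouth (a point): Centre of the open mouth of the red steel holder cup, level with its rim, 55 mm above the shelf. The cup is fixed and upright: 56 mm outside, 48 mm inside diameter, inner floor 49 mm below this point, low foot flange 76 mm in diameter. z points up. A gauge standing on its floor has its centre 11 mm above this point.
- chrome_plug_center (a point): Centre, half-way up, of the bright chrome plug gauge: a bystander of just the same shape and size as the blued one, standing loose on the shelf on its thick end. To be left alone.
- ring_gauge_center (a point): Centre of the chrome thread ring gauge, a bystander: a loose ring lying flat, 76 mm outside and 36 mm inside diameter, 22 mm high, this point 11 mm above the shelf. To be left alone.

How it is judged:
On the way, in this order (a step that is already met when the one before it is completed fails the run):
1. the blued plug gauge is lifted clear of the shelf (its foot more than 30 mm up) (height (world z) of blued_plug_center above 0.09 m), for 0.1 s.
2. still held in the fingers, it is lowered thick end down into the red cup to within 15 mm of the cup's floor, upright within 12 degrees (horizontal distance between blued_plug_center and holder_cup_mouth below 0.025 m and z of blued_plug_center in the frame of holder_cup_mouth below 0.026 m and angle between blued_plug_center's own z axis and vertical below 0.21 rad and contact force between blued_plug and the fingers above 0.5 N), for 0.1 s.
At the end, for the whole second after the job is handed in: The blued plug gauge stands released and at rest on the floor of the red cup, thick end down: its centre within 25 mm of the cup's axis and less than 18 mm above the rim plane, upright within 12 degrees. The chrome plug gauge and the ring gauge are within 30 mm of where they started (horizontal distance between blued_plug_center and holder_cup_mouth below 0.025 m and z of blued_plug_center in the frame of holder_cup_mouth below 0.018 m and angle between blued_plug_center's own z axis and vertical below 0.21 rad and linear speed of blued_plug below 0.02 m/s and distance of each of chrome_plug_center, ring_gauge_center from where it was at the start of the episode below 0.03 m); the robot touches nothing.
It fails at once if the chrome plug gauge is moved more than 30 mm or knocked over (distance of chrome_plug_center from where it was at the start of the episode above 0.03 m).
It fails at once if the thread ring gauge is moved more than 30 mm (distance of ring_gauge_center from where it was at the start of the episode above 0.03 m).
It also fails if it takes over 38 s, if anything falls off the work surface, if the arm or the gripper's body presses on something with over 40 N, if the wrist force passes 120 N, or if a joint passes its speed limit or range.

### The arm

A 7-joint arm with a two-finger parallel gripper is mounted at the origin on the work surface. World frame = base frame: x ahead of the robot, y to its left, z up, the work surface at z = 0. Lengths are in m, angles in rad, forces in N, time in s.
With the tool pointing down it reaches from about 0.425 to 0.925 m from the base axis. Payload 6.8 kg.
Tool frame: the origin (TCP) lies at the very end of the fingers, on their centre line; the grasp point (between the pads) lies 19 mm behind it; z points along the fingers, x is the direction in which the jaws open and shut, and the axes are right-handed (so a half turn about z gives the same grasp; the last joint's range is limited). The gripper opens to 85 mm and grips with 20 to 120 N. Pads are 22 mm wide; open, the fingers measure 114 mm over their backs; the gripper's body (76 mm by 85 mm) begins 54 mm behind the grasp point. The pads swing forward as they close: fully open they stand 13 mm farther back than shut.
Start: joints at [1.046, 0.477, 0.022, 1.555, -0.011, 1.109, -0.083], TCP at [0.273, -0.617, 0.231] pointing down, gripper open.
Joint ranges: [-2.96, 2.96], [-0.34, 2.1], [-1.41, 1.46], [0.24, 2.44], [-1.37, 4.51], [0.17, 1.92], [-2.96, 2.96]. Speed limits (rad/s): [2.39, 2.39, 3.14, 3.14, 3.14, 3.14, 3.14].

### API

Orientations are given as a unit quaternion [w, x, y, z].
In Python, from station import bot gives the robot as it stands.
- The arm moves only by the shell command python3 -m creep 'ROWS' [FORCE]. ROWS is JSON, a list that holds one entry, the list of rows, each a list of 7 numbers: the shift along the tool's x, y, z in cm, then the turn, a rotation vector about the tool's x, y, z in rad, then the opening, from 0 (shut) to 1 (fully open). In form: [[[dx, dy, dz, wx, wy, wz, claw], ...]]. A call has 1 to 10 rows; each row is the pose to reach, as a shift and turn from the pose commanded when the call began, along the tool's axes at that moment; what a row does not reach only later rows make up. A row lasts 1/8 s, in which the tool goes at most 62.5 mm and 10.7 degrees, less where a joint would pass 70% of its speed; a pose out of reach is approached as far as the arm can. A call with a gripper value outside its range is refused whole. The fingers move at their own pace and stop on an object; FORCE is the grip in N (left out, the last holds). Time passes only in rows, so rows that repeat a pose let the fingers close. It gives the time, the measured TCP pose, the force and the opening at its end, in the units of the state.
- bot.get_obs(): the state, without advancing time (a new reading comes with each control period).
- bot.read_camera(name): name is "scene" or "top"; returns (picture, depth): 420x560x3 uint8, blue, green, red; 420x560 float32, m along the optical axis (not along the pixel's ray), 0 where there is no reading.
- bot.calibration(name): a dict with "mtx" (3x3 intrinsics, pixels), "rvec" (rotation vector, rad) and "tvec" (3), from world to camera coordinates, as OpenCV has them. Camera axes: x right, y down, z forward; pixel columns grow to the right and rows downward; lengths in m; the calibration is good to about 2 mm. A picture is of the moment at which its call begins. calibration takes no time and is no camera call.
- bot.hand_in(): hands the job in, once; it reports no verdict.
Trained networks look in the newest picture that a camera, given by its name, has taken for a name from the list of things; names that differ only in an ending like _2 or _b are one class to them, and where a whole thing is asked for, a point or a joint stands for the part that bears it (a point fixed in the world has none). Each returns a list of dicts, best first, with "p" (0 to 1); they miss things now and then, are a little off and sometimes report something else, mostly with a low value. They report only what shows in the picture. A call takes as long as a camera call.
- bot.find_in(camera, label): "xy" ([column, row] in pixels, amid what is visible of it).
- bot.silhouettes(camera, label): "mask" (420x560 bool, what is visible of it) and "xy" ([column, row] in pixels, amid what is visible of it).
The state is a dict: "t": time; "q": joint angles; "joint_vel": joint speeds; "joint_torque": joint torques, N m; "eef_pos": TCP position; "tool_rot": TCP orientation; "contact_force": force on the tool from outside, world axes, zero at the start; "torque": the same for the moment, N m; "gripper_width": opening from 0.0 (shut) to 1.0 (fully open).
Only numpy, scipy, OpenCV 4.12 (cv2) and the standard library are available. Lean on these libraries where they do the work, as an engineer would, in place of code of your own. Each camera call takes 0.05 s, during which the arm holds its last target.

## Working session

There is one attempt and no reset: what is moved stays moved. The work goes in short steps, Python scripts to look and compute and a shell command to move; the robot and the scene stay as the last step left them, time stands still between calls to the robot, and variables do not carry over. Pictures are saved under pics/ and viewed, and the job is handed in when it is done.

```bash
ls; mkdir -p pics; cat > h.py <<'E'
import numpy as np, cv2
from station import bot
def cam(n):
    c=bot.calibration(n); R=cv2.Rodrigues(np.array(c["rvec"],float))[0]
    return np.array(c["mtx"],float),R,np.array(c["tvec"],float).ravel()
def w(n,u,v,d):
    K,R,t=cam(n); u,v,d=[np.asarray(a,float) for a in(u,v,d)]
    p=np.stack([(u-K[0,2])/K[0,0]*d,(v-K[1,2])/K[1,1]*d,d],-1)
    return (p-t)@R
def pix(n,P):
    K,R,t=cam(n); return cv2.projectPoints(np.array(P,float).reshape(-1,3),cv2.Rodrigues(R)[0],t,K,None)[0].reshape(-1,2)
E
python3 - <<'E'
from h import *
o=bot.get_obs(); print(o)
for n in("scene","top"):
    im,d=bot.read_camera(n); cv2.imwrite(f"pics/{n}0.png",im); np.save(f"{n}0.npy",d)
    K,R,t=cam(n); print(n,"cam at",-R.T@t,"fwd",R[2])
    for l in("blued_plug_center","holder_cup_mouth","chrome_plug_center","ring_gauge_center"):
        for r in bot.silhouettes(n,l)[:3]:
            m=r["mask"]&(d>0); v,u=np.nonzero(m)
            if len(u)<5: print(n,l,r["p"],r["xy"],len(u)); continue
            P=w(n,u,v,d[m]); zt=np.percentile(P[:,2],98); T=P[P[:,2]>zt-.008]
            print(n,l,round(r["p"],2),np.round(r["xy"]),len(u),"med",np.median(P,0).round(3),"top",zt.round(3),((T.min(0)+T.max(0))/2).round(3),np.ptp(T,axis=0).round(3))
print(bot.get_obs()["t"])
E
```

```text
pics
{'t': 0.0, 'q': array([ 1.04591867,  0.47781599,  0.02232897,  1.55646216, -0.01150673,
        1.10927665, -0.08311626]), 'joint_vel': array([ 0.00015883,  0.0017422 , -0.00046674,  0.00063363,  0.00061958,
       -0.00038681,  0.00166017]), 'joint_torque': array([ 1.59920314e-04, -5.96447217e+01,  1.60777945e+00, -2.81193745e+01,
        1.24453800e-02,  9.30739014e-03,  1.97151786e-05]), 'eef_pos': array([ 0.27300517, -0.61667959,  0.23031032]), 'tool_rot': array([-4.46286657e-04,  8.38100724e-01, -5.45514743e-01, -8.01184948e-04]), 'contact_force': array([-0.07880978, -0.27101616, -0.61065632]), 'torque': array([0.00971618, 0.01912363, 0.02684761]), 'gripper_width': 1.0022168259099562}
scene cam at [1.02981102 0.25888124 0.7919802 ] fwd [-0.5381776  -0.27827088 -0.7955691 ]
scene blued_plug_center 0.84 [329. 226.] 451 med [0.503 0.108 0.049] top 0.122 [0.498 0.106 0.119] [0.018 0.018 0.011]
scene holder_cup_mouth 0.87 [218. 208.] 904 med [ 0.558 -0.138  0.024] top 0.056 [ 0.552 -0.141  0.054] [0.056 0.055 0.011]
scene chrome_plug_center 0.95 [370. 256.] 483 med [0.535 0.226 0.059] top 0.122 [0.529 0.225 0.119] [0.021 0.02  0.01 ]
scene ring_gauge_center 0.78 [313. 285.] 941 med [0.638 0.139 0.021] top 0.025 [0.633 0.138 0.022] [0.076 0.075 0.01 ]
top cam at [0.39568276 0.00563498 0.87289775] fwd [ 0.20076009  0.01370047 -0.97954463]
top blued_plug_center 0.73 [241. 241.] 217 med [0.491 0.101 0.084] top 0.121 [0.495 0.104 0.119] [0.018 0.017 0.007]
top holder_cup_mouth 0.63 [356. 221.] 972 med [ 0.549 -0.141  0.006] top 0.055 [ 0.551 -0.141  0.052] [0.055 0.054 0.01 ]
top chrome_plug_center 0.54 [185. 223.] 290 med [0.524 0.218 0.068] top 0.121 [0.527 0.224 0.118] [0.017 0.017 0.008]
top ring_gauge_center 0.64 [228. 186.] 769 med [0.63  0.138 0.021] top 0.024 [0.633 0.137 0.02 ] [0.075 0.074 0.009]
0.5
```

```bash
python3 - <<'E'
import cv2
a=cv2.imread("pics/scene0.png");cv2.imwrite("pics/s1.png",cv2.resize(a,(800,600)))
E
```

```text
(no output)
```

View pics/s1.png

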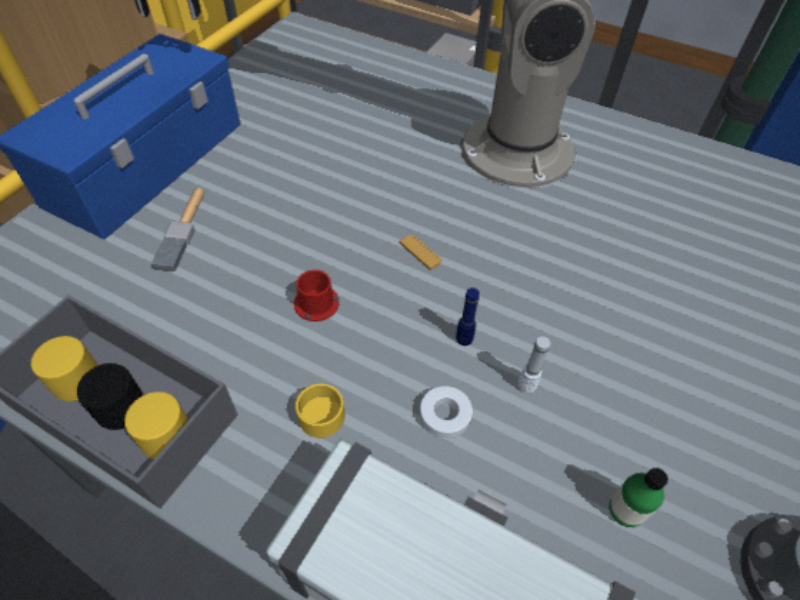

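View pics/top0.png

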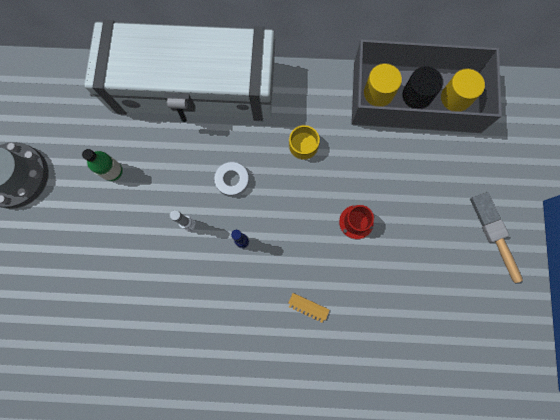

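The scene picture shows the blue plug at about (466,318), the cup at (316,293), the chrome plug at (533,365) and the ring at (446,411). The top view agrees, and the sizes and heights fit. Blue is at (0.497, 0.105) and the cup at (0.551, -0.141). I'll travel high with the jaws turned square to the direction of the chrome plug.

```bash
python3 -m creep '[[[-3,-2.6,0,0,0,-0.1,1],[-7,-6.1,0,0,0,-0.25,1],[-11,-9.6,0,0,0,-0.4,1],[-15,-13.1,0,0,0,-0.55,1],[-19,-16.6,0,0,0,-0.7,1],[-23,-20.1,0,0,0,-0.8,1],[-27,-23.6,0,0,0,-0.9,1],[-31,-27.1,0,0,0,-0.9,1],[-35,-30.6,0,0,0,-0.9,1],[-39,-34.1,0,0,0,-0.9,1]]]' 40
python3 - <<'E'
from h import *
from scipy.spatial.transform import Rotation as Ro
o=bot.get_obs();R=Ro.from_quat(o["tool_rot"],scalar_first=True)
print(o["t"],o["eef_pos"],R.as_matrix().round(3))
print("to blue cm",R.inv().apply(np.array([.497,.105,.2])-o["eef_pos"])*100)
E
```

```text
t: 1.75
eef_pos: [0.4276, -0.1211, 0.2317]
tool_rot: [0.0, 0.992, -0.127, 0.001]
contact_force: [0.6, 0.1, 0.7]
gripper_width: 0.997
1.75 [ 0.42763303 -0.12105301  0.2317244 ] [[ 0.968 -0.252  0.001]
 [-0.252 -0.968 -0.001]
 [ 0.001  0.    -1.   ]]
to blue cm [  1.02187883 -23.62435134   3.16662973]
```

```bash
python3 -m creep '[[[0.2,-4,0,0,0,0,1],[0.4,-9,0,0,0,0,1],[0.6,-14,0,0,0,0,1],[0.8,-18,0,0,0,0,1],[0.9,-21,0.5,0,0,0,1],[1,-23,1,0,0,0,1],[1,-23.6,1.5,0,0,0,1],[1,-23.6,2,0,0,0,1],[1,-23.6,2,0,0,0,1]]]'
python3 - <<'E'
from h import *
from scipy.spatial.transform import Rotation as Ro
o=bot.get_obs();R=Ro.from_quat(o["tool_rot"],scalar_first=True)
for n in("scene","top"):
    im,d=bot.read_camera(n); cv2.imwrite(f"pics/{n}2.png",im)
    for l in("blued_plug_center",):
        for r in bot.silhouettes(n,l)[:3]:
            m=r["mask"]&(d>0); v,u=np.nonzero(m)
            P=w(n,u,v,d[m]); zt=np.percentile(P[:,2],98); T=P[P[:,2]>zt-.008]
            print(n,l,round(r["p"],2),np.round(r["xy"]),len(u),"top",zt.round(3),((T.min(0)+T.max(0))/2).round(3),np.ptp(T,axis=0).round(3))
print("to blue cm",R.inv().apply(np.array([.497,.105,.071])-o["eef_pos"])*100,bot.get_obs()["t"])
a=cv2.imread("pics/scene2.png")[120:360,180:500];cv2.imwrite("pics/s2.png",cv2.resize(a,(800,600)))
E
```

```text
t: 2.88
eef_pos: [0.4958, 0.102, 0.2108]
tool_rot: [0.001, 0.992, -0.127, -0.0]
contact_force: [-0.0, 0.7, 0.5]
gripper_width: 1.0
scene blued_plug_center 0.77 [327. 224.] 432 top 0.122 [0.497 0.106 0.118] [0.019 0.018 0.009]
to blue cm [ 0.05436453 -0.33489475 13.9817971 ] 3.075
```

View pics/s2.png

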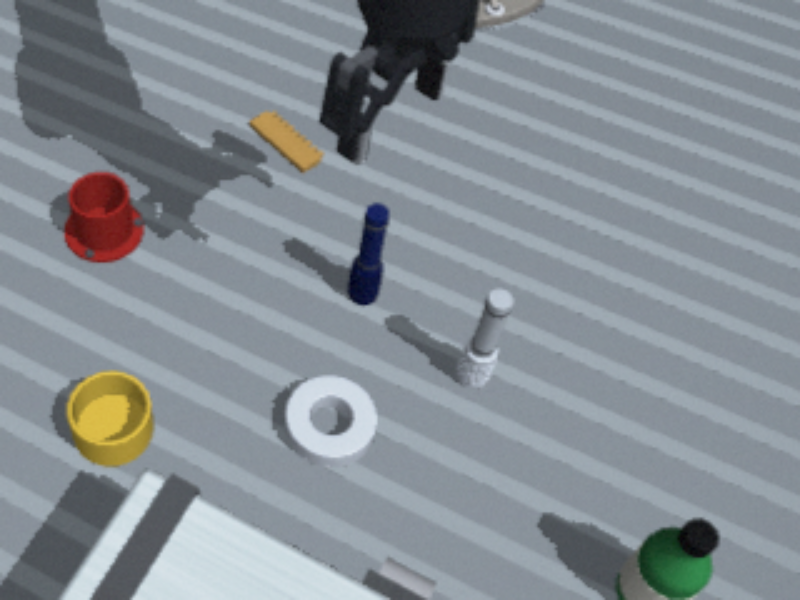

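The open fingers straddle the blue plug, which is still upright (crop pixel (367,255)). Now I'll descend.

```bash
python3 -m creep '[[[0,-0.2,1,0,0,0,1],[0,-0.2,3,0,0,0,1],[0,-0.2,6,0,0,0,1],[0,-0.2,9,0,0,0,1],[0,-0.2,11.5,0,0,0,1],[0,-0.2,13,0,0,0,1],[0,-0.2,13.9,0,0,0,1],[0,-0.2,13.9,0,0,0,1]]]'
python3 - <<'E'
from h import *
o=bot.get_obs(); print(o["eef_pos"])
for n in("scene","top"):
    im,d=bot.read_camera(n); cv2.imwrite(f"pics/{n}3.png",im)
a=cv2.imread("pics/scene3.png")[150:300,250:450];b=cv2.imread("pics/top3.png")[165:315,140:340]
cv2.imwrite("pics/s3.png",np.hstack([cv2.resize(a,(400,300)),cv2.resize(b,(400,300))]))
E
```

```text
t: 4.08
eef_pos: [0.4966, 0.1054, 0.0721]
tool_rot: [0.0, 0.992, -0.127, -0.0]
contact_force: [-0.2, -0.2, 0.7]
gripper_width: 1.002
[0.49664985 0.10535865 0.07211513]
```

View pics/s3.png

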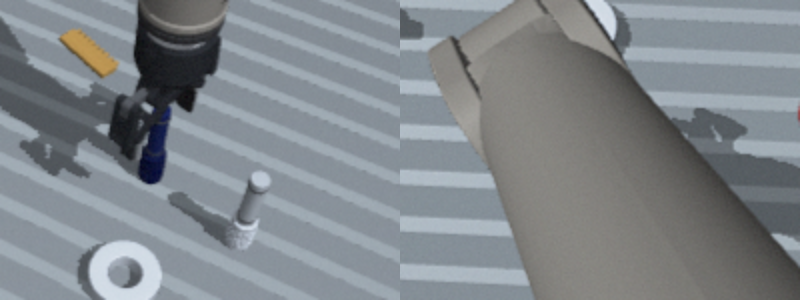

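The plug is between the fingers (left crop, about (152,150)). I'll close the gripper.

```bash
python3 -m creep '[[[0,0,0,0,0,0,0],[0,0,0,0,0,0,0],[0,0,0,0,0,0,0],[0,0,0,0,0,0,0],[0,0,0,0,0,0,0],[0,0,0,0,0,0,0],[0,0,0,0,0,0,0],[0,0,0,0,0,0,0]]]' 50
```

```text
t: 5.18
eef_pos: [0.4966, 0.1054, 0.0725]
tool_rot: [0.0, 0.992, -0.127, -0.0]
contact_force: [-2.8, -0.3, 5.8]
gripper_width: 0.221
```

```bash
python3 -m creep '[[[0,0,-0.5,0,0,0,0],[0,0,-2,0,0,0,0],[0,0,-4,0,0,0,0],[0,0,-6,0,0,0,0],[0,0,-8,0,0,0,0],[0,0,-10,0,0,0,0],[0,0,-11,0,0,0,0],[0,0,-11,0,0,0,0]]]'
python3 - <<'E'
from h import *
from scipy.spatial.transform import Rotation as Ro
o=bot.get_obs();R=Ro.from_quat(o["tool_rot"],scalar_first=True)
print("to cup cm",R.inv().apply(np.array([.551,-.141,.18])-o["eef_pos"])*100)
n="scene"
im,d=bot.read_camera(n); cv2.imwrite(f"pics/{n}4.png",im)
for r in bot.silhouettes(n,"blued_plug_center")[:2]:
    m=r["mask"]&(d>0); v,u=np.nonzero(m); P=w(n,u,v,d[m]); print(r["p"],r["xy"],np.percentile(P,[2,50,98],axis=0).round(3), o["eef_pos"])
    for lo in np.arange(.1,.25,.015):
        s=P[(P[:,2]>lo)&(P[:,2]<lo+.015)]
        if len(s)>8: print(lo.round(3),len(s),np.median(s,0).round(4))
cv2.imwrite("pics/s4.png",cv2.resize(im[100:280,220:460],(800,600)))
E
```

```text
t: 6.18
eef_pos: [0.497, 0.1053, 0.183]
tool_rot: [-0.0, 0.992, -0.127, 0.001]
contact_force: [0.6, 0.0, -4.2]
gripper_width: 0.222
to cup cm [11.41725376 22.47689538  0.30433853]
0.56 [333.0, 199.7] [[0.494 0.093 0.115]
 [0.506 0.109 0.148]
 [0.512 0.119 0.183]] [0.4970285  0.10525977 0.18298581]
0.115 57 [0.5081 0.1088 0.1238]
0.13 64 [0.5081 0.109  0.1374]
0.145 100 [0.5057 0.1083 0.1547]
0.16 48 [0.5049 0.1078 0.1662]
0.175 12 [0.5019 0.113  0.1812]
0.17 [220.4, 207.7] [[ 0.524 -0.172  0.001]
 [ 0.558 -0.138  0.024]
 [ 0.586 -0.108  0.056]] [0.4970285  0.10525977 0.18298581]
```

View pics/s4.png

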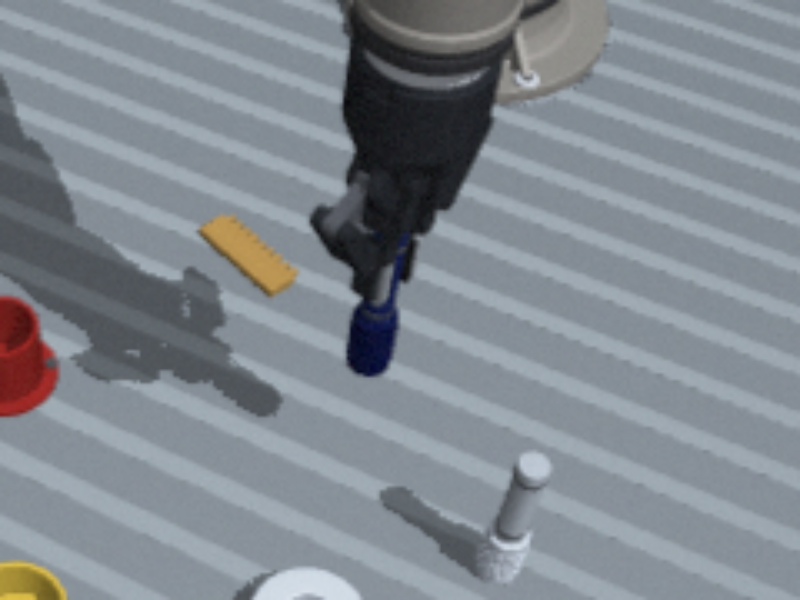

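The plug hangs upright in the fingers (crop (372,340)) and is centred on the TCP axis. The chrome plug stands untouched. Next I'll move over the cup.

```bash
python3 -m creep '[[[0.5,1,0,0,0,0,0],[1.5,3,0,0,0,0,0],[3.2,6.3,0,0,0,0,0],[5.2,10.2,0,0,0,0,0],[7.2,14.2,0,0,0,0,0],[9,17.7,0,0,0,0,0],[10.4,20.5,0,0,0,0,0],[11.1,22,0,0,0,0,0],[11.4,22.5,0,0,0,0,0],[11.4,22.5,0,0,0,0,0]]]'
python3 - <<'E'
from h import *
from scipy.spatial.transform import Rotation as Ro
o=bot.get_obs();R=Ro.from_quat(o["tool_rot"],scalar_first=True)
n="scene"
im,d=bot.read_camera(n); cv2.imwrite(f"pics/{n}5.png",im)
for l in("blued_plug_center","holder_cup_mouth"):
  for r in bot.silhouettes(n,l)[:2]:
    m=r["mask"]&(d>0); v,u=np.nonzero(m); P=w(n,u,v,d[m]); print(l,r["p"],r["xy"],np.percentile(P,[2,50,98],axis=0).round(3).tolist())
    for lo in np.arange(.1,.19,.015):
        s=P[(P[:,2]>lo)&(P[:,2]<lo+.015)]
        if len(s)>8: print(lo.round(3),len(s),((np.percentile(s,3,axis=0)+np.percentile(s,97,axis=0))/2).round(4),np.median(s,0).round(4))
    T=P[abs(P[:,2]-.053)<.005]
    if len(T)>5: print("rim",((T.min(0)+T.max(0))/2).round(4),np.ptp(T,axis=0).round(3))
o=bot.get_obs();print(o["eef_pos"],R.inv().apply(np.array([.551,-.141,.13])-o["eef_pos"])*100)
cv2.imwrite("pics/s5.png",cv2.resize(im[100:280,120:360],(800,600)))
E
```

```text
t: 7.52
eef_pos: [0.5504, -0.1403, 0.1821]
tool_rot: [-0.0, 0.992, -0.126, -0.0]
contact_force: [-0.0, 0.4, -4.3]
gripper_width: 0.22
blued_plug_center 0.88 [216.7, 169.0] [[0.54, -0.15, 0.111], [0.557, -0.133, 0.156], [0.566, -0.126, 0.231]]
0.1 19 [ 0.5539 -0.1362  0.1126] [ 0.5601 -0.1307  0.113 ]
0.115 61 [ 0.554  -0.1364  0.1226] [ 0.5603 -0.1309  0.1235]
0.13 62 [ 0.5553 -0.1362  0.1374] [ 0.5601 -0.1312  0.1383]
0.145 92 [ 0.5538 -0.1378  0.1518] [ 0.5584 -0.1333  0.1532]
0.16 48 [ 0.5551 -0.1379  0.1676] [ 0.5577 -0.1344  0.1668]
0.175 33 [ 0.5531 -0.1326  0.1821] [ 0.5541 -0.1323  0.1841]
holder_cup_mouth 0.69 [222.0, 208.6] [[0.525, -0.167, 0.002], [0.558, -0.136, 0.024], [0.587, -0.108, 0.056]]
rim [ 0.5515 -0.14    0.053 ] [0.056 0.053 0.01 ]
[ 0.55044103 -0.13954313  0.1823569 ] [0.0934692  0.12994611 5.23556869]
```

View pics/s5.png

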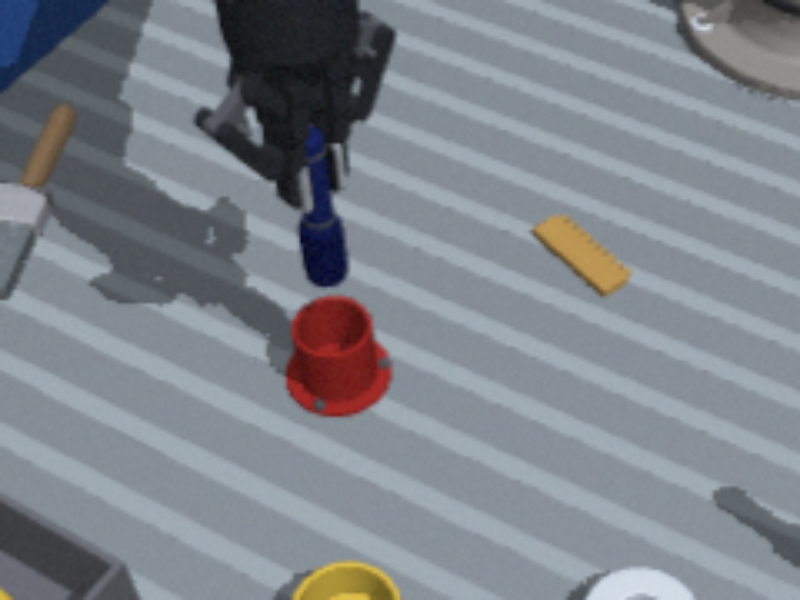

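The plug is upright over the cup: plug foot at (325,270), cup mouth at (333,325). It needs about 2 mm of correction, then I'll lower it.

```bash
python3 -m creep '[[[0.1,0.2,0.5,0,0,0,0],[0.1,0.2,1.5,0,0,0,0],[0.1,0.2,3,0,0,0,0],[0.1,0.2,4.5,0,0,0,0],[0.1,0.2,6,0,0,0,0],[0.1,0.2,7.5,0,0,0,0],[0.1,0.2,8.8,0,0,0,0],[0.1,0.2,9.6,0,0,0,0],[0.1,0.2,10.1,0,0,0,0],[0.1,0.2,10.1,0,0,0,0]]]'
python3 -m creep '[[[0,0,0.1,0,0,0,0],[0,0,0.2,0,0,0,0],[0,0,0.2,0,0,0,0]]]'
```

```text
t: 8.93
eef_pos: [0.551, -0.1433, 0.0812]
tool_rot: [-0.0, 0.992, -0.127, -0.0]
contact_force: [0.7, -0.2, -5.0]
gripper_width: 0.222
t: 9.3
eef_pos: [0.551, -0.1434, 0.0794]
tool_rot: [0.0, 0.992, -0.127, 0.0]
contact_force: [0.2, 0.7, -4.3]
gripper_width: 0.218
```

```bash
python3 -m creep '[[[0,0,0.1,0,0,0,0],[0,0,0.1,0,0,0,0]]]'; python3 -m creep '[[[0,0,0.1,0,0,0,0],[0,0,0.1,0,0,0,0]]]'
python3 - <<'E'
from h import *
n="scene"
im,d=bot.read_camera(n)
cv2.imwrite("pics/s6.png",cv2.resize(im[130:250,140:300],(800,600)))
E
```

```text
t: 9.55
eef_pos: [0.5511, -0.1434, 0.0786]
tool_rot: [0.0, 0.992, -0.127, 0.0]
contact_force: [0.1, -0.0, -1.1]
gripper_width: 0.221
t: 9.8
eef_pos: [0.5513, -0.1434, 0.0785]
tool_rot: [0.0, 0.992, -0.127, 0.0]
contact_force: [-3.2, 0.5, 8.6]
gripper_width: 0.222
```

View pics/s6.png

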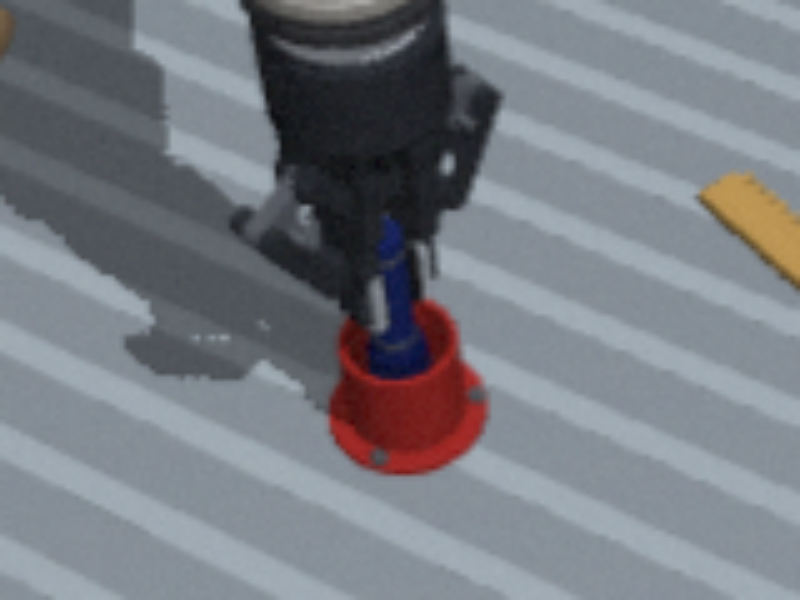

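The plug is on the floor of the cup: contact force rose to 8.6 N at the expected height, and it looks upright at (400,330). I'll ease off, release and retreat.

```bash
python3 -m creep '[[[0,0,-0.1,0,0,0,0],[0,0,-0.1,0,0,0,0.3],[0,0,-0.1,0,0,0,0.4],[0,0,-0.1,0,0,0,0.6],[0,0,-0.1,0,0,0,0.8],[0,0,-0.1,0,0,0,0.8],[0,0,-0.1,0,0,0,0.8],[0,0,-0.1,0,0,0,0.8]]]'
python3 -m creep '[[[0,0,-0.5,0,0,0,0.8],[0,0,-2,0,0,0,0.8],[0,0,-4,0,0,0,0.8],[0,0,-6,0,0,0,0.8],[0,0,-9,0,0,0,0.8],[0,0,-12,0,0,0,0.8],[0,0,-14,0,0,0,0.8],[0,0,-14,0,0,0,0.8]]]'
python3 - <<'E'
from h import *
for n in("scene","top"):
    im,d=bot.read_camera(n); cv2.imwrite(f"pics/{n}7.png",im)
    if n=="scene": cv2.imwrite("pics/s7.png",cv2.resize(im[100:310,130:410],(800,600)))
    for l in("blued_plug_center","holder_cup_mouth","chrome_plug_center","ring_gauge_center"):
        for r in bot.silhouettes(n,l)[:1]:
            m=r["mask"]&(d>0); v,u=np.nonzero(m)
            if len(u)<5: continue
            P=w(n,u,v,d[m]); zt=np.percentile(P[:,2],98); T=P[P[:,2]>zt-.008]
            print(n,l,round(r["p"],2),np.round(r["xy"]),len(u),"top",zt.round(3),((T.min(0)+T.max(0))/2).round(3),np.ptp(T,axis=0).round(3))
E
```

```text
t: 10.85
eef_pos: [0.551, -0.1433, 0.0783]
tool_rot: [0.0, 0.992, -0.127, 0.0]
contact_force: [-0.9, 0.4, 0.4]
gripper_width: 0.797
t: 11.85
eef_pos: [0.5522, -0.1434, 0.2208]
tool_rot: [0.0, 0.992, -0.127, 0.002]
contact_force: [-0.3, 0.3, 0.1]
gripper_width: 0.799
scene blued_plug_center 0.82 [220. 190.] 312 top 0.127 [ 0.551 -0.143  0.124] [0.019 0.02  0.009]
scene holder_cup_mouth 0.59 [220. 210.] 771 top 0.056 [ 0.552 -0.141  0.053] [0.056 0.055 0.01 ]
scene chrome_plug_center 0.7 [372. 257.] 484 top 0.121 [0.529 0.225 0.118] [0.02 0.02 0.01]
scene ring_gauge_center 0.98 [310. 286.] 1007 top 0.025 [0.634 0.138 0.021] [0.076 0.076 0.009]
top blued_plug_center 0.52 [360. 220.] 268 top 0.129 [ 0.536 -0.137  0.179] [0.045 0.029 0.113]
top holder_cup_mouth 0.91 [352. 226.] 614 top 0.055 [ 0.551 -0.136  0.052] [0.055 0.043 0.01 ]
top chrome_plug_center 0.77 [184. 222.] 259 top 0.121 [0.527 0.224 0.118] [0.018 0.018 0.007]
top ring_gauge_center 0.95 [229. 175.] 848 top 0.024 [0.633 0.137 0.021] [0.076 0.074 0.01 ]
```

View pics/s7.png

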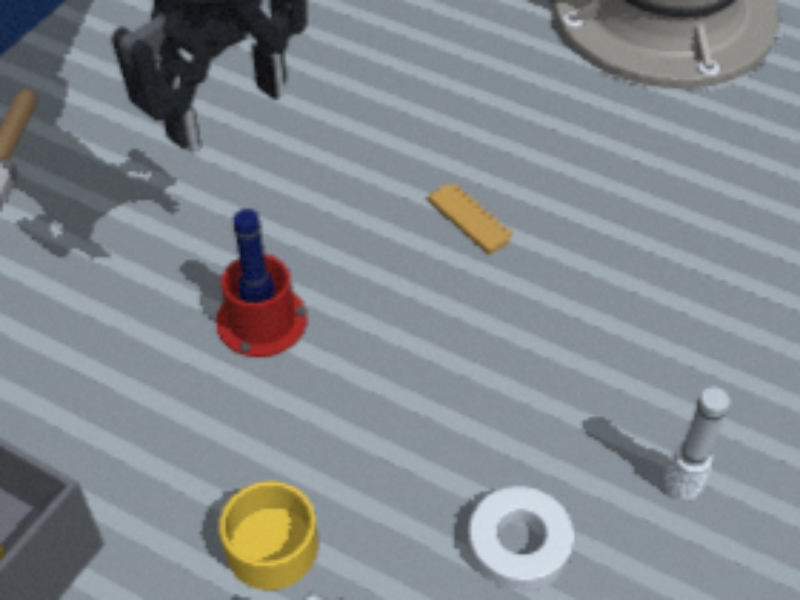

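The blue plug stands upright in the cup (handle top at (246,218)). The fingers are clear and the bystanders are where they started.

```bash
python3 -c "
from station import bot
print(bot.hand_in())"
```

```text
the job is handed in; nothing more can be done
None
```

The blued plug gauge is standing upright in the red cup, and I handed the job in at about 12 s of the 38 s allowed. `hand_in` reports no verdict.

I gripped it by the handle, lifted it about 11 cm, and lowered it until the force reading showed it had reached the cup floor. Then I eased off, opened the fingers and moved straight up, about 14 cm.

**Blued plug:** in the last scene picture its top is at (0.551, -0.143, 0.127). That is about 2 mm from the cup axis, and the height is what a gauge on the cup floor should have.

**Bystanders:** the chrome plug and ring gauge measured within about 1 mm of where they started, in both cameras.

**Check that disagreed:** the top camera's outline of the blued plug was off, with points up to about 0.24 m high. The gripper was just above the cup, so I took the outline to include part of it. I relied on the scene view, where the picture and the numbers agree. I had only one picture after release, so I did not check separately that the gauge was at rest.

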